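Put the active sample tubes away in their lead pots

TASK

The two red-capped sample tubes are active and have to be shielded: stand the large one in the large lead pot and the small one in the small lead pot, keeping them upright, then close each pot with its own lid, fully down on the pot's shoulder. The white-capped tube, the blue-capped tube and the glass vial are not active: leave them where they stand.

Things in the scene. Friction and masses are not known exactly. Their poses are not given: they have to be found in the camera images.
- large_red_tube: the large sample tube with a red screw cap, standing upright, loose, about 0.04 kg: body diameter 23 mm, cap diameter 26 mm by 16 mm high, 85 mm tall with the cap. Origin: centre of the underside; z up. Standing in the large pot, 37 mm of it show above the mouth.
- small_red_tube: the small sample tube with a red screw cap, standing upright, loose, about 0.025 kg: body diameter 17 mm, cap diameter 20 mm by 16 mm high, 70 mm tall with the cap. Origin: centre of the underside; z up. Standing in the small pot, 36 mm of it show above the mouth.
- large_pot: the large pot: open lead pot, dark grey cylinder, loose, 2.0 kg, outer diameter 74 mm; white-lined bore, diameter 32 mm, mouth flared to 42 mm over its top 8 mm; bore floor 8 mm, mouth (highest point) 56 mm above the underside. Outside, a flat shoulder at 48 mm, then a collar tapering from diameter 51 to 45 mm up to the mouth, which the lid goes over. Origin: centre of the underside; z up.
- small_pot: the small pot: open lead pot, dark grey cylinder, loose, 1.1 kg, outer diameter 60 mm; white-lined bore, diameter 22 mm, mouth flared to 33 mm over its top 8 mm; bore floor 8 mm, mouth (highest point) 42 mm above the underside. Outside, a flat shoulder at 34 mm, then a collar tapering from diameter 42 to 36 mm up to the mouth, which the lid goes over. Origin: centre of the underside; z up.
- large_lid: the large pot's lid: dark grey deep cup standing mouth down, loose, 0.6 kg, outer diameter 74 mm, inside 55 mm (59 at the edge) by 49 mm deep. Cup top 57 mm above the rim; on it a steel knob, upright cylinder of diameter 20 mm (foot 26 mm, 4 mm high), top 85 mm above the rim. Origin: centre of the lower rim; z up. Closed, it covers the tube, rim on the pot's shoulder 48 mm over the pot's origin.
- small_lid: the small pot's lid: dark grey deep cup standing mouth down, loose, 0.4 kg, outer diameter 60 mm, inside 46 mm (50 at the edge) by 48 mm deep. Cup top 56 mm above the rim; on it a steel knob, upright cylinder of diameter 20 mm (foot 26 mm, 4 mm high), top 84 mm above the rim. Origin: centre of the lower rim; z up. Closed, it covers the tube, rim on the pot's shoulder 34 mm over the pot's origin.
- white_tube: bystander, stays: large sample tube with a white screw cap, standing upright, loose, about 0.04 kg: body diameter 23 mm, cap diameter 26 mm by 16 mm high, 82 mm tall with the cap. Origin: centre of the underside; z up.
- blue_tube: bystander, stays: small sample tube with a blue screw cap, standing upright, loose, about 0.025 kg: body diameter 17 mm, cap diameter 20 mm by 16 mm high, 70 mm tall with the cap. Origin: centre of the underside; z up.
- glass_vial: bystander, stays: clear glass crimp vial with a white cap, standing upright, loose: 41 mm diameter, 75 mm tall. Origin: centre of the underside; z up.
There are look-alikes about, which are no part of the job. What is shaped like the small_red_tube but brown or turquoise is not meant.

How it is judged:
By the outcome, as a careful person would: the job done as asked, in the order asked, and still so for the second after the job is handed in, with the robot touching nothing.
It also fails if it takes over 106 s, if anything falls off the work surface, if the arm or the gripper's body presses on something with over 40 N, if the wrist force passes 120 N, or if a joint passes its speed limit or range.

ROBOT

A 6-joint arm with a two-finger parallel gripper is mounted at the origin on a cart in front of the work surface, level with it; the furniture and walls round the work are solid. World frame = base frame: x ahead of the robot, y to its left, z up, the work surface at z = 0. Lengths are in m, angles in rad, forces in N, time in s.
With the tool pointing down it reaches from about 0.35 to 0.775 m from the base axis. Payload 5.5 kg.
Tool frame: the origin (TCP) lies midway between the tips of the shut fingers; the grasp point (between the pads) lies 19 mm behind it; z points along the fingers, y is the line along which they close (so a half turn about z gives the same grasp; the last joint's range is limited). The gripper opens to 85 mm and grips with 20 to 120 N. Pads are 22 mm wide; open, the fingers measure 114 mm over their backs; the gripper's body (76 mm by 85 mm) begins 54 mm behind the grasp point. The pads swing forward as they close: fully open they stand 13 mm farther back than shut.
Start: joints at [1.077, 0.313, 0.046, 1.304, 0, 1.431], TCP at [0.199, 0.539, 0.231] pointing down, gripper open.
Joint ranges: [-2.76, 2.76], [-0.86, 1.69], [-1.03, 1.26], [-2.2, 2.34], [-1.47, 1.5], [-3.14, 3.14]. Speed limits (rad/s): [2.57, 2.57, 3.14, 3.14, 3.14, 3.14].

INTERFACE

Orientations are given as a unit quaternion [w, x, y, z].
In Python, from workcell import telemetry, imaging, env gives the robot as it stands. The module is installed in compiled form; this text tells all that it offers.
- The arm moves only by the tool step_arm, never from a script. Its argument "moves" is a list of rows, each a list of 3 entries, a list of its own where there are three numbers: the shift along the tool's x, y, z in mm, then the turn, a rotation vector about the tool's x, y, z in rad, then the finger opening in mm, from 0 to 85.4. A call has 1 to 8 rows; each row is the pose to reach, as a shift and turn from the pose commanded when the call began, along the tool's axes at that moment; what a row does not reach only later rows make up. A row lasts 1/12 s, in which the tool goes at most 41.7 mm and 7.16 degrees, less where a joint would pass 70% of its speed; a pose out of reach is approached as far as the arm can. A call with a gripper value outside its range is refused whole. The fingers move at their own pace and stop on an object; "grip_force" is the grip in N (left out, the last holds). Time passes only in rows, so rows that repeat a pose let the fingers close. It gives the time, the measured TCP pose, the force, the opening and the grip force at its end, in the units of the state.
- telemetry.get_state(): the state, without advancing time (a new reading comes with each control period).
- imaging.read_camera(name): name is "side" or "top"; returns the picture (420x560x3 uint8, red, green, blue); there is no depth.
- imaging.camera_params(name): a dict with "camera_matrix" (3x3 intrinsics, pixels), "pose" (4x4, takes a point from camera to world coordinates). Camera axes: x right, y up, looking along -z (the intrinsics and any distortion apply to the point x, -y, -z); pixel columns grow to the right and rows downward; lengths in m; the calibration is good to about 2 mm. A picture is of the moment at which its call begins. camera_params takes no time and is no camera call.
- env.hand_in(): hands the job in; it is judged then, once.
The state is a dict: "clock": time; "joint_pos": joint angles; "qvel": joint speeds; "tau": joint torques, N m; "tcp_pos": TCP position; "orientation": TCP orientation; "wrist_force": force on the tool from outside, world axes, zero at the start; "ft_torque": the same for the moment, N m; "finger_gap": finger opening in m; "grip_force": force on a finger pad.
Only numpy, scipy, OpenCV 4.12 (cv2) and the standard library are available. Lean on these libraries where they do the work, as an engineer would, in place of code of your own. Each camera call takes 0.05 s, during which the arm holds its last target. There are 200 camera calls.

## Working session

There is one attempt and no reset: what is moved stays moved. The work goes in short steps, Python scripts to look and compute and a tool call to move; the robot and the scene stay as the last step left them, time stands still between calls to the robot, and variables do not carry over. Pictures are saved under pics/ and viewed, at most 14 in all, crops included, and the job is handed in when it is done.

Besides the shell and the picture viewer there is one more tool, called by a JSON object that holds its "name" and its "arguments". step_arm: Moves the arm, as the interface text tells. Its arguments: {"type":"object","properties":{"moves":{"type":"array"},"grip_force":{"type":"number"}},"required":["moves"]}

```bash
mkdir -p pics; python3 - <<'E'
from workcell import telemetry, imaging
import cv2
print(telemetry.get_state())
for n in("top","side"):
    p=imaging.camera_params(n); print(n,p)
    cv2.imwrite(f"pics/{n}0.png",imaging.read_camera(n)[:,:,::-1])
E
```

```text
{'clock': 0.0, 'joint_pos': array([ 1.07742739e+00,  3.14026266e-01,  4.49554923e-02,  1.30358946e+00,
       -2.67553872e-05,  1.43118359e+00]), 'qvel': array([ 0.00025365, -0.001908  ,  0.00066693, -0.00280598, -0.00143537,
        0.00050925]), 'tau': array([-2.49777740e-04, -4.80632293e+01,  2.98529971e+01,  1.95403537e-02,
        1.56258457e-04, -2.29901781e-05]), 'tcp_pos': array([0.19896894, 0.53892449, 0.23038455]), 'orientation': array([-2.77342437e-04,  1.75957160e-01,  9.84397384e-01, -8.89831533e-04]), 'wrist_force': array([ 0.28380847, -1.05061354,  0.22146557]), 'ft_torque': array([-0.04039552,  0.03757116, -0.02887269]), 'grip_force': 0.0, 'finger_gap': 0.0854265504724557}
top {'camera_matrix': array([[514.23521041,   0.        , 282.50036833],
       [  0.        , 514.23521041, 207.6971171 ],
       [  0.        ,   0.        ,   1.        ]]), 'pose': array([[ 0.00355057,  0.99599163, -0.089376  ,  0.44539663],
       [-0.99962609,  0.00111186, -0.02732098, -0.06782578],
       [-0.0271121 ,  0.08943959,  0.99562317,  0.96403767],
       [ 0.        ,  0.        ,  0.        ,  1.        ]])}
side {'camera_matrix': array([[448.54919504,   0.        , 277.49180446],
       [  0.        , 448.54919504, 205.0217851 ],
       [  0.        ,   0.        ,   1.        ]]), 'pose': array([[ 0.97426049,  0.07775394, -0.21159119,  0.3311982 ],
       [-0.22448248,  0.42038892, -0.87913638, -0.79620806],
       [ 0.02059427,  0.90400635,  0.42702271,  0.41347395],
       [ 0.        ,  0.        ,  0.        ,  1.        ]])}
```

View pics/top0.png

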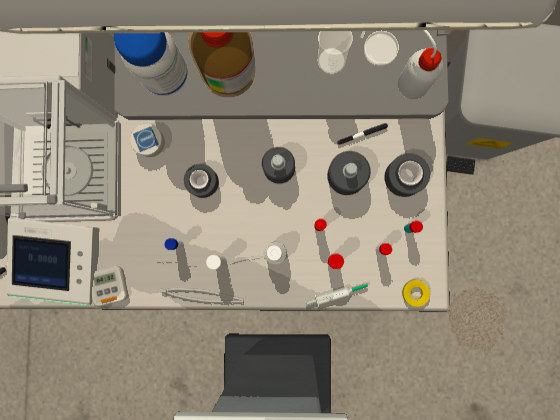

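View pics/side0.png

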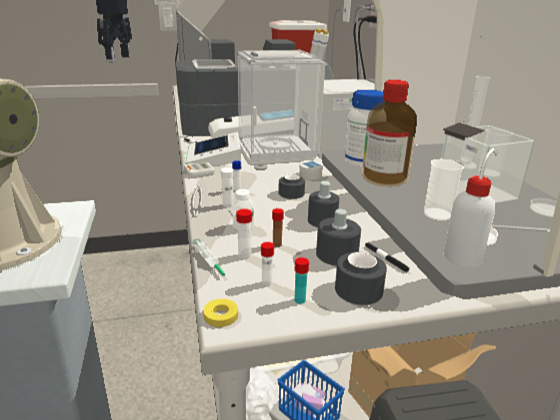

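Top view: red caps at (320,225), (336,261), (386,249) and (416,227), with pots at (201,181) and (408,175) and lids at (278,165) and (349,172). Side view: the large red cap is at (244,215), and the small red caps sit on a brown tube (278,214), a white tube (267,250) and a turquoise tube (301,265). The white-bodied one, top (386,249), fits small_red_tube. I'll confirm it in an overlay crop.

```bash
cat > h.py <<'E'
import numpy as np, cv2
from workcell import telemetry, imaging
def cam(n):
    p=imaging.camera_params(n); return p["camera_matrix"],p["pose"]
def ray(n,u,v,z):
    K,T=cam(n); d=np.linalg.inv(K)@[u,v,1]; d=T[:3,:3]@(d*[1,-1,-1]); o=T[:3,3]
    return o+d*(z-o[2])/d[2]
def proj(n,P):
    K,T=cam(n); q=(np.atleast_2d(P)-T[:3,3])@T[:3,:3]*[1,-1,-1]; q=q@K.T
    return q[:,:2]/q[:,2:]
def circ(x,y,z,d):
    a=np.linspace(0,2*np.pi,60); return np.c_[x+d/2*np.cos(a),y+d/2*np.sin(a),0*a+z]
def overlay(n,img,cs,box,s,fn):
    x0,y0,x1,y1=box
    o=cv2.resize(img[y0:y1,x0:x1,::-1],None,fx=s,fy=s,interpolation=cv2.INTER_CUBIC)
    for c in cs:
        q=((proj(n,circ(*c))-[x0,y0]+.5)*s).astype(np.int32)
        cv2.polylines(o,[q],True,(0,255,0),1)
    cv2.imwrite(fn,o)
def redblobs(img):
    h=cv2.cvtColor(img,cv2.COLOR_RGB2HSV); m=(((h[...,0]<8)|(h[...,0]>172))&(h[...,1]>150)&(h[...,2]>90)).astype(np.uint8)
    _,_,st,ce=cv2.connectedComponentsWithStats(m)
    return [(tuple(c.round(1)),tuple(s)) for s,c in zip(st[1:],ce[1:]) if s[4]>25]
E
python3 - <<'E'
from h import *
t=imaging.read_camera("top"); s=imaging.read_camera("side")
for n,i in(("top",t),("side",s)):
    for b in redblobs(i): print(n,b[0],b[1][2:],ray(n,*b[0],.062).round(4),ray(n,*b[0],.077).round(4))
est=dict(sp=(199,180,.042,33),lp=(409,173,.056,42),sl=(278,162,.084,20),ll=(350,171,.085,20))
cs=[]
for k,(u,v,z,d) in est.items():
    p=ray("top",u,v,z); print(k,p.round(4)); cs.append((*p,d/1e3))
    D=.06 if k[0]=='s' else .074
    cs.append((p[0],p[1],.0,D)); cs.append((p[0],p[1],{'sp':.034,'lp':.048,'sl':.056,'ll':.057}[k],D))
for k,(u,v,z) in dict(blue=(171,244,.07),white=(213.5,262,.082),vial=(275,253.5,.075)).items(): print(k,ray("top",u,v,z).round(4))
overlay("top",t,cs,(165,135,445,285),2.8,"pics/t1.png")
overlay("side",s,cs,(220,160,420,310),4,"pics/s1.png")
E
```

```text
top (np.float64(213.1), np.float64(37.1)) (np.int32(30), np.int32(15), np.int32(244)) [0.8385 0.0846 0.062 ] [0.8319 0.0821 0.077 ]
top (np.float64(429.4), np.float64(59.0)) (np.int32(23), np.int32(23), np.int32(345)) [ 0.7946 -0.3058  0.062 ] [ 0.7888 -0.3019  0.077 ]
top (np.float64(320.1), np.float64(224.3)) (np.int32(12), np.int32(12), np.int32(111)) [ 0.4972 -0.1091  0.062 ] [ 0.4964 -0.1084  0.077 ]
top (np.float64(415.9), np.float64(226.3)) (np.int32(13), np.int32(12), np.int32(123)) [ 0.4941 -0.2759  0.062 ] [ 0.4933 -0.2724  0.077 ]
top (np.float64(385.3), np.float64(248.7)) (np.int32(13), np.int32(12), np.int32(119)) [ 0.4549 -0.2223  0.062 ] [ 0.4548 -0.2197  0.077 ]
top (np.float64(335.6), np.float64(260.9)) (np.int32(16), np.int32(15), np.int32(193)) [ 0.4335 -0.1359  0.062 ] [ 0.4337 -0.1347  0.077 ]
side (np.float64(295.4), np.float64(37.5)) (np.int32(42), np.int32(24), np.int32(556)) [1.4404 3.2796 0.062 ] [1.393  3.1057 0.077 ]
side (np.float64(395.2), np.float64(90.8)) (np.int32(26), np.int32(23), np.int32(501)) [1.2255 0.9064 0.062 ] [1.1874 0.8338 0.077 ]
side (np
[... 323 characters left out ...]
p.int32(14), np.int32(193)) [ 0.4381 -0.104   0.062 ] [ 0.4335 -0.1335  0.077 ]
side (np.float64(277.5), np.float64(214.8)) (np.int32(10), np.int32(13), np.int32(121)) [ 0.4964 -0.1117  0.062 ] [ 0.4893 -0.141   0.077 ]
side (np.float64(267.1), np.float64(249.0)) (np.int32(14), np.int32(15), np.int32(176)) [ 0.4547 -0.2221  0.062 ] [ 0.4495 -0.2466  0.077 ]
side (np.float64(301.5), np.float64(265.2)) (np.int32(14), np.int32(16), np.int32(202)) [ 0.4939 -0.2755  0.062 ] [ 0.487  -0.2977  0.077 ]
sp [0.5785 0.1095 0.042 ]
lp [ 0.5889 -0.267   0.056 ]
sl [ 0.6039 -0.0356  0.084 ]
ll [ 0.5879 -0.1597  0.085 ]
blue [0.4618 0.1512 0.07  ]
white [0.4311 0.0743 0.082 ]
vial [ 0.4459 -0.0308  0.075 ]
```

View pics/t1.png

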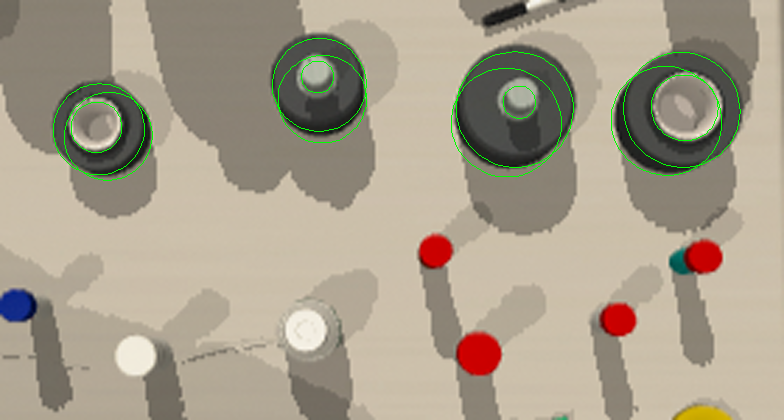

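View pics/s1.png

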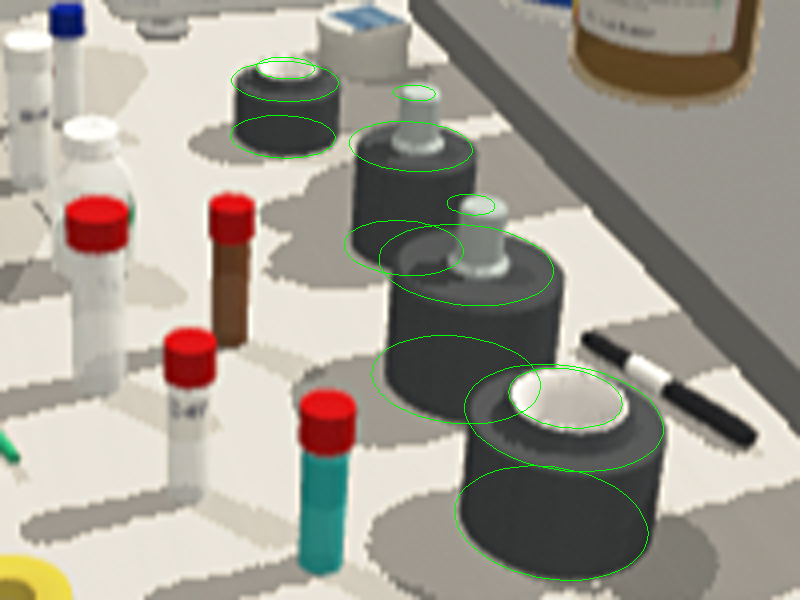

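The crops show the identities clearly: large red at side (244,215), and small red with a white labelled body at side (267,250), which is top (386,249). Brown (278,214) and turquoise (301,265) are the look-alikes. The lid outlines need about +4 mm in x. Moving now.

{"name": "step_arm", "arguments": {"moves": [[[-230, -275, 20], [0, 0, -0.353], 45], [[-230, -275, 20], [0, 0, -0.353], 45], [[-230, -275, 20], [0, 0, -0.353], 45], [[-230, -275, 20], [0, 0, -0.353], 45], [[-230, -275, 20], [0, 0, -0.353], 45], [[-230, -275, 20], [0, 0, -0.353], 45], [[-230, -275, 20], [0, 0, -0.353], 45], [[-230, -275, 20], [0, 0, -0.353], 45]], "grip_force": 30}}

```text
clock: 0.87
tcp_pos: [0.3107, 0.2253, 0.2127]
orientation: [0.0, -0.0, 1.0, 0.0]
wrist_force: [1.1, -0.1, 0.7]
finger_gap: 0.0446
grip_force: 0.0
```

{"name": "step_arm", "arguments": {"moves": [[[-110, -330, 40], [0, 0, 0], 45], [[-110, -330, 40], [0, 0, 0], 45], [[-110, -330, 40], [0, 0, 0], 45], [[-110, -330, 40], [0, 0, 0], 45], [[-110, -330, 40], [0, 0, 0], 45], [[-110, -330, 40], [0, 0, 0], 45], [[-110, -330, 40], [0, 0, 0], 45], [[-110, -330, 40], [0, 0, 0], 45]]}}

```text
clock: 1.53
tcp_pos: [0.4152, -0.0894, 0.1746]
orientation: [0.0, 0.001, 1.0, 0.0]
wrist_force: [0.9, 0.3, 0.1]
finger_gap: 0.0448
grip_force: 0.0
```

{"name": "step_arm", "arguments": {"moves": [[[0, 0, 0], [0, 0, 0], 45], [[0, 0, 0], [0, 0, 0], 45], [[0, 0, 0], [0, 0, 0], 45]]}}

```text
clock: 1.78
tcp_pos: [0.4145, -0.087, 0.1744]
orientation: [-0.001, 0.001, 1.0, 0.0]
wrist_force: [0.0, -0.1, -0.3]
finger_gap: 0.0448
grip_force: 0.0
```

{"name": "step_arm", "arguments": {"moves": [[[-19, -48, 30], [0, 0, 0], 45], [[-19, -48, 30], [0, 0, 0], 45], [[-19, -48, 60], [0, 0, 0], 45], [[-19, -48, 60], [0, 0, 0], 45], [[-19, -48, 60], [0, 0, 0], 45]]}}

```text
clock: 2.2
tcp_pos: [0.4324, -0.1329, 0.1139]
orientation: [-0.002, -0.001, 1.0, 0.001]
wrist_force: [-1.0, -0.6, 0.4]
finger_gap: 0.0449
grip_force: 0.0
```

```bash
python3 - <<'E'
from h import *
s=imaging.read_camera("side"); print(telemetry.get_state()["tcp_pos"])
overlay("side",s,[(.4335,-.1352,.085,.026),(.4335,-.1352,0,.023)],(180,130,330,280),4,"pics/s2.png")
E
```

```text
[ 0.43346701 -0.13346848  0.11508163]
```

View pics/s2.png

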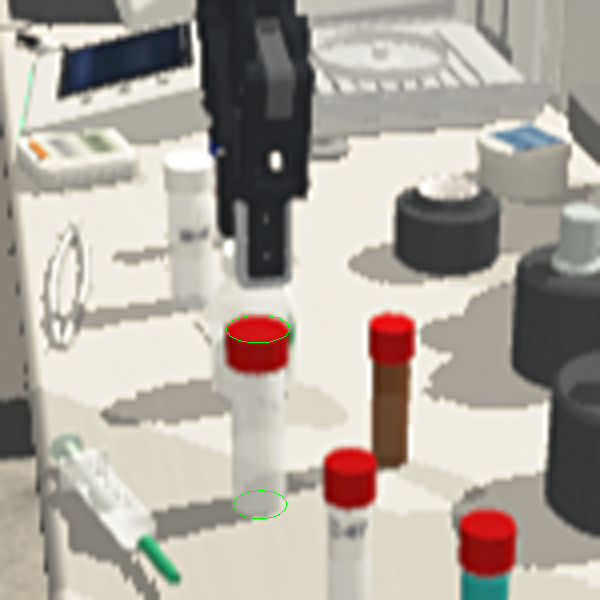

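The crop shows the gripper centred over the large red cap at (257,330), and the model outline matches. Descending and gripping.

{"name": "step_arm", "arguments": {"moves": [[[0, -2, 35], [0, 0, 0], 45], [[0, -2, 60], [0, 0, 0], 45], [[0, -2, 60], [0, 0, 0], 45], [[0, -2, 60], [0, 0, 0], 10], [[0, -2, 60], [0, 0, 0], 10], [[0, -2, 60], [0, 0, 0], 10], [[0, -2, 60], [0, 0, 0], 10], [[0, -2, 60], [0, 0, 0], 10]]}}

```text
clock: 2.92
tcp_pos: [0.4354, -0.1377, 0.0563]
orientation: [0.001, 0.0, 1.0, -0.001]
wrist_force: [-1.0, 0.7, 5.7]
finger_gap: 0.0249
grip_force: 29.9
```

{"name": "step_arm", "arguments": {"moves": [[[0, 0, 0], [0, 0, 0], 10], [[0, 0, 0], [0, 0, 0], 10], [[0, 0, 0], [0, 0, 0], 10]]}}

```text
clock: 3.17
tcp_pos: [0.4356, -0.1378, 0.0563]
orientation: [0.002, 0.0, 1.0, -0.001]
wrist_force: [-0.9, 1.0, 8.3]
finger_gap: 0.025
grip_force: 30.0
```

{"name": "step_arm", "arguments": {"moves": [[[0, 0, -30], [0, 0, 0], 10], [[0, 0, -60], [0, 0, 0], 10], [[0, 0, -90], [0, 0, 0], 10], [[0, 0, -110], [0, 0, 0], 10], [[-30, -25, -110], [0, 0, 0], 10], [[-60, -50, -110], [0, 0, 0], 10], [[-85, -72, -110], [0, 0, 0], 10], [[-110, -93, -110], [0, 0, 0], 10]]}}

```text
clock: 3.83
tcp_pos: [0.5454, -0.2317, 0.1655]
orientation: [0.001, 0.0, 1.0, -0.0]
wrist_force: [0.0, 0.2, 0.7]
finger_gap: 0.0244
grip_force: 29.8
```

{"name": "step_arm", "arguments": {"moves": [[[-22, -18, 0], [0, 0, 0], 10], [[-44, -36, 0], [0, 0, 0], 10], [[-44, -36, 0], [0, 0, 0], 10], [[-44, -36, 0], [0, 0, 0], 10]]}}

```text
clock: 4.17
tcp_pos: [0.5885, -0.2672, 0.1638]
orientation: [-0.0, 0.001, 1.0, 0.0]
wrist_force: [0.4, 0.2, -0.9]
finger_gap: 0.0248
grip_force: 29.7
```

```bash
python3 - <<'E'
from h import *
s=imaging.read_camera("side"); x,y,z=telemetry.get_state()["tcp_pos"]; print(x,y,z)
x-=.002
overlay("side",s,[(x,y,z-.0563,.023),(x,y,z-.0563+.069,.026),(.589,-.267,.056,.042),(.589,-.267,.0,.074)],(290,170,440,310),4,"pics/s3.png")
E
```

```text
0.5875821378023858 -0.26627033904554187 0.16406401143520918
```

View pics/s3.png

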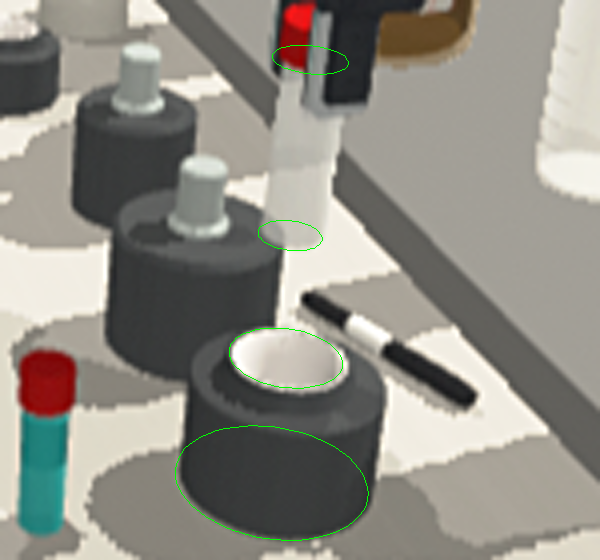

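Tube hangs upright in the grip, its foot at crop (297,235), above the pot mouth at (288,360). Lowering with a +2 mm x correction.

{"name": "step_arm", "arguments": {"moves": [[[-2, 0, 20], [0, 0, 0], 10], [[-2, 0, 40], [0, 0, 0], 10], [[-2, 0, 55], [0, 0, 0], 10], [[-2, 0, 67], [0, 0, 0], 10], [[-2, 0, 78], [0, 0, 0], 10], [[-2, 0, 88], [0, 0, 0], 10], [[-2, 0, 95], [0, 0, 0], 10], [[-2, 0, 95], [0, 0, 0], 10]]}}

```text
clock: 4.88
tcp_pos: [0.589, -0.266, 0.0683]
orientation: [-0.001, 0.0, 1.0, 0.0]
wrist_force: [1.0, -3.3, -2.5]
finger_gap: 0.025
grip_force: 30.9
```

{"name": "step_arm", "arguments": {"moves": [[[0, 0, 1], [0, 0, 0], 10], [[0, 0, 2], [0, 0, 0], 10], [[0, 0, 3], [0, 0, 0], 10], [[0, 0, 3], [0, 0, 0], 10]]}}

```text
clock: 5.22
tcp_pos: [0.5902, -0.2663, 0.067]
orientation: [0.0, 0.0, 1.0, 0.0]
wrist_force: [-0.3, -2.4, 0.7]
finger_gap: 0.025
grip_force: 31.2
```

{"name": "step_arm", "arguments": {"moves": [[[0, -1, 1], [0, 0, 0], 10], [[0, -1, 2], [0, 0, 0], 10], [[0, -1, 3], [0, 0, 0], 10], [[0, -1, 3], [0, 0, 0], 10], [[0, -1, 3], [0, 0, 0], 10]]}}

```text
clock: 5.63
tcp_pos: [0.5899, -0.267, 0.0635]
orientation: [-0.0, 0.0, 1.0, 0.0]
wrist_force: [-0.0, 0.7, -0.1]
finger_gap: 0.0248
grip_force: 31.3
```

{"name": "step_arm", "arguments": {"moves": [[[0, 0, 1], [0, 0, 0], 10], [[0, 0, 2], [0, 0, 0], 10], [[0, 0, 2], [0, 0, 0], 10], [[0, 0, 2], [0, 0, 0], 10]]}}

```text
clock: 5.97
tcp_pos: [0.5908, -0.2673, 0.0632]
orientation: [0.001, 0.0, 1.0, -0.0]
wrist_force: [-1.1, 1.3, 7.3]
finger_gap: 0.0249
grip_force: 31.9
```

Floor contact (7 N). Releasing and rising.

{"name": "step_arm", "arguments": {"moves": [[[0, 0, -1], [0, 0, 0], 45], [[0, 0, -1], [0, 0, 0], 45], [[0, 0, -1], [0, 0, 0], 45], [[0, 0, -1], [0, 0, 0], 45], [[0, 0, -30], [0, 0, 0], 45], [[0, 0, -60], [0, 0, 0], 45], [[0, 0, -95], [0, 0, 0], 45], [[0, 0, -95], [0, 0, 0], 45]]}}

```text
clock: 6.63
tcp_pos: [0.5931, -0.2692, 0.1641]
orientation: [0.005, 0.0, 1.0, -0.003]
wrist_force: [0.9, -1.7, -0.0]
finger_gap: 0.0451
grip_force: 0.0
```

{"name": "step_arm", "arguments": {"moves": [[[36, 12, 0], [0, 0, 0], 38], [[72, 24, 0], [0, 0, 0], 38], [[108, 36, 0], [0, 0, 0], 38], [[136, 45, 0], [0, 0, 0], 38], [[136, 45, 30], [0, 0, 0], 38], [[136, 45, 60], [0, 0, 0], 38], [[136, 45, 60], [0, 0, 0], 38], [[136, 45, 60], [0, 0, 0], 38]]}}

```text
clock: 7.3
tcp_pos: [0.4528, -0.2213, 0.0957]
orientation: [-0.002, 0.0, 1.0, 0.001]
wrist_force: [-1.6, 0.5, -0.4]
finger_gap: 0.0377
grip_force: 0.0
```

```bash
python3 - <<'E'
from h import *
s=imaging.read_camera("side"); print(telemetry.get_state()["tcp_pos"])
overlay("side",s,[(.4548,-.2222,.07,.020),(.4548,-.2222,0,.017),(.590,-.267,.093,.026)],(220,170,400,310),4,"pics/s4.png")
E
```

```text
[ 0.4540563 -0.2221997  0.0970241]
```

View pics/s4.png

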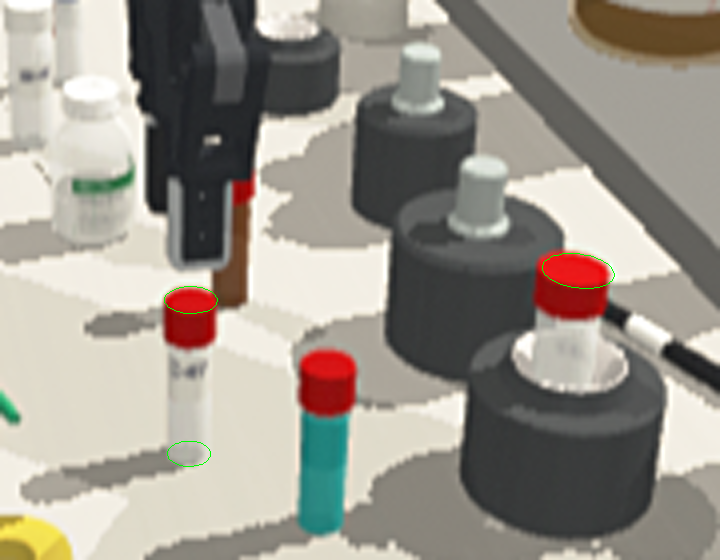

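The crop shows the large tube standing upright in its pot (572,285), and the gripper above the small red cap (190,302). Descending.

{"name": "step_arm", "arguments": {"moves": [[[0, 0, 30], [0, 0, 0], 38], [[0, 0, 54], [0, 0, 0], 38], [[0, 0, 54], [0, 0, 0], 38], [[0, 0, 54], [0, 0, 0], 5], [[0, 0, 54], [0, 0, 0], 5], [[0, 0, 54], [0, 0, 0], 5], [[0, 0, 54], [0, 0, 0], 5], [[0, 0, 54], [0, 0, 0], 5]]}}

```text
clock: 8.02
tcp_pos: [0.455, -0.2229, 0.044]
orientation: [0.001, 0.0, 1.0, -0.001]
wrist_force: [-0.1, -0.1, 4.3]
finger_gap: 0.019
grip_force: 29.5
```

{"name": "step_arm", "arguments": {"moves": [[[0, 0, 0], [0, 0, 0], 5], [[0, 0, 0], [0, 0, 0], 5]]}}

```text
clock: 8.18
tcp_pos: [0.4551, -0.2229, 0.044]
orientation: [0.001, 0.0, 1.0, -0.001]
wrist_force: [-0.2, -0.3, 6.8]
finger_gap: 0.0189
grip_force: 29.7
```

{"name": "step_arm", "arguments": {"moves": [[[0, 0, -30], [0, 0, 0], 5], [[0, 0, -60], [0, 0, 0], 5], [[0, 0, -90], [0, 0, 0], 5], [[0, 0, -115], [0, 0, 0], 5], [[-12, 32, -115], [0, 0, 0], 5], [[-24, 64, -115], [0, 0, 0], 5], [[-36, 96, -115], [0, 0, 0], 5], [[-48, 128, -115], [0, 0, 0], 5]]}}

```text
clock: 8.85
tcp_pos: [0.5024, -0.0931, 0.1582]
orientation: [0.0, 0.001, 1.0, -0.0]
wrist_force: [0.3, 0.2, -0.1]
finger_gap: 0.0187
grip_force: 29.5
```

{"name": "step_arm", "arguments": {"moves": [[[-12, 32, 0], [0, 0, 0], 5], [[-24, 64, 0], [0, 0, 0], 5], [[-36, 96, 0], [0, 0, 0], 5], [[-48, 128, 0], [0, 0, 0], 5], [[-60, 160, 0], [0, 0, 0], 5], [[-70, 188, 0], [0, 0, 0], 5], [[-76, 204, 0], [0, 0, 0], 5], [[-76, 204, 0], [0, 0, 0], 5]]}}

```text
clock: 9.52
tcp_pos: [0.579, 0.113, 0.1575]
orientation: [0.0, -0.002, 1.0, 0.001]
wrist_force: [0.7, -1.7, 0.1]
finger_gap: 0.0186
grip_force: 29.5
```

{"name": "step_arm", "arguments": {"moves": [[[0, 0, 0], [0, 0, 0], 5], [[0, 0, 0], [0, 0, 0], 5], [[0, 0, 0], [0, 0, 0], 5]]}}

```text
clock: 9.77
tcp_pos: [0.5779, 0.1086, 0.1577]
orientation: [-0.0, 0.001, 1.0, -0.0]
wrist_force: [-0.5, -0.2, 0.3]
finger_gap: 0.0184
grip_force: 29.5
```

```bash
python3 - <<'E'
from h import *
s=imaging.read_camera("side"); x,y,z=telemetry.get_state()["tcp_pos"]; print(x,y,z)
overlay("side",s,[(x,y,z-.044,.017),(.579,.1095,.042,.033),(.579,.1095,.0,.060),(.579,.1095,.034,.060)],(240,110,350,220),5,"pics/s5.png")
E
```

```text
0.5779736547454889 0.10850431621186953 0.15775837711984594
```

View pics/s5.png

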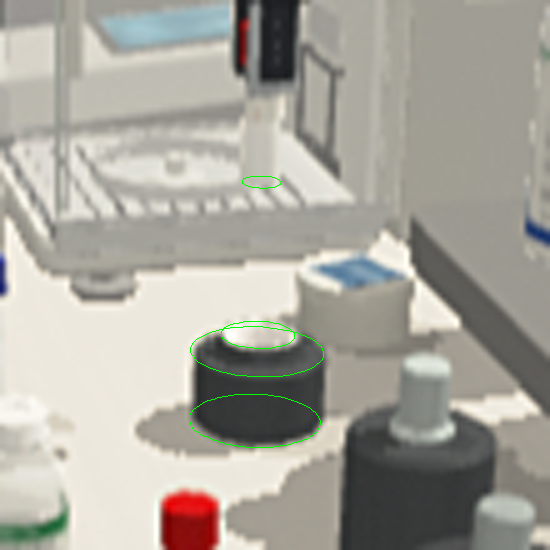

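The tube hangs upright, foot at crop (260,180), above the mouth at (258,335). Pot is about 1 mm right of the estimate. Lowering.

{"name": "step_arm", "arguments": {"moves": [[[-2, 1, 25], [0, 0, 0], 5], [[-2, 1, 50], [0, 0, 0], 5], [[-2, 1, 62], [0, 0, 0], 5], [[-2, 1, 72], [0, 0, 0], 5], [[-2, 1, 80], [0, 0, 0], 5], [[-2, 1, 88], [0, 0, 0], 5], [[-2, 1, 95], [0, 0, 0], 5], [[-2, 1, 95], [0, 0, 0], 5]]}}

```text
clock: 10.48
tcp_pos: [0.5798, 0.1104, 0.0617]
orientation: [-0.001, 0.001, 1.0, 0.0]
wrist_force: [-0.1, 0.0, 0.6]
finger_gap: 0.0186
grip_force: 29.5
```

{"name": "step_arm", "arguments": {"moves": [[[0, 0, 2], [0, 0, 0], 5], [[0, 0, 4], [0, 0, 0], 5], [[0, 0, 6], [0, 0, 0], 5], [[0, 0, 8], [0, 0, 0], 5], [[0, 0, 8], [0, 0, 0], 5]]}}

```text
clock: 10.9
tcp_pos: [0.5803, 0.1108, 0.0546]
orientation: [-0.0, 0.0, 1.0, 0.0]
wrist_force: [-0.5, 0.3, -0.1]
finger_gap: 0.0187
grip_force: 29.5
```

{"name": "step_arm", "arguments": {"moves": [[[0, 0, 1], [0, 0, 0], 5], [[0, 0, 2], [0, 0, 0], 5], [[0, 0, 3], [0, 0, 0], 5], [[0, 0, 3], [0, 0, 0], 5], [[0, 0, 3], [0, 0, 0], 5]]}}

```text
clock: 11.32
tcp_pos: [0.5806, 0.1107, 0.0521]
orientation: [0.0, 0.0, 1.0, 0.0]
wrist_force: [-0.7, -0.0, 2.3]
finger_gap: 0.0188
grip_force: 29.7
```

{"name": "step_arm", "arguments": {"moves": [[[0, 0, -1], [0, 0, 0], 40], [[0, 0, -1], [0, 0, 0], 40], [[0, 0, -1], [0, 0, 0], 40], [[0, 0, -1], [0, 0, 0], 40], [[0, 0, -35], [0, 0, 0], 40], [[0, 0, -70], [0, 0, 0], 40], [[-2, -30, -100], [0, 0, 0], 40], [[-10, -65, -100], [0, 0, 0], 40]]}}

```text
clock: 11.98
tcp_pos: [0.5929, 0.0471, 0.1584]
orientation: [0.005, -0.002, 1.0, 0.0]
wrist_force: [0.6, -0.6, 0.9]
finger_gap: 0.04
grip_force: 0.0
```

{"name": "step_arm", "arguments": {"moves": [[[-10, -38, 0], [0, 0, 0], 40], [[-17, -76, 0], [0, 0, 0], 40], [[-17, -81, 10], [0, 0, 0], 40], [[-17, -81, 30], [0, 0, 0], 40], [[-17, -81, 30], [0, 0, 0], 40], [[-17, -81, 30], [0, 0, 0], 40], [[-17, -81, 30], [0, 0, 0], 40]]}}

```text
clock: 12.57
tcp_pos: [0.607, -0.0347, 0.122]
orientation: [-0.0, 0.0, 1.0, 0.0]
wrist_force: [0.4, -0.2, 0.8]
finger_gap: 0.04
grip_force: 0.0
```

```bash
python3 - <<'E'
from h import *
s=imaging.read_camera("side"); x,y,z=telemetry.get_state()["tcp_pos"]; print(x,y,z)
overlay("side",s,[(.607,-.0355,.084,.02),(.607,-.0355,.056,.060),(.607,-.0355,.0,.060),(.5925,-.16,.085,.02),(.5925,-.16,.057,.074),(.5925,-.16,.0,.074),(.58,.11,.078,.02)],(270,120,410,280),4,"pics/s6.png")
E
```

```text
0.6074780736468292 -0.03467299555400574 0.12246647331723788
```

View pics/s6.png

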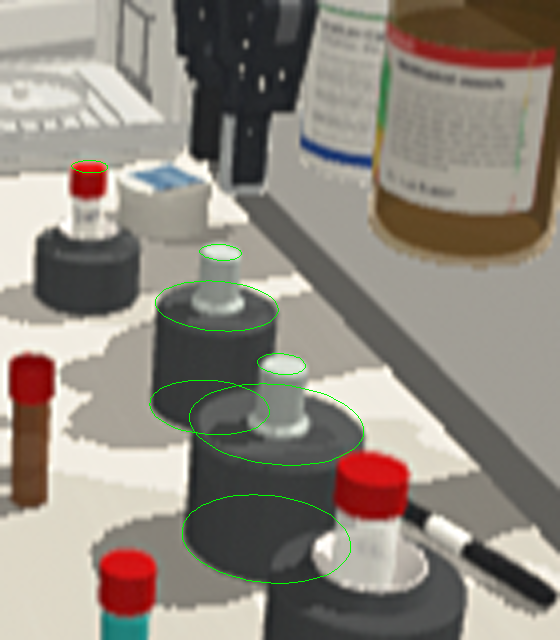

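The crop shows the small tube upright in its pot (88,185). Lid knobs match the estimates at (220,252) and (282,363), and the gripper is over the small lid. Descending to grip the knob.

{"name": "step_arm", "arguments": {"moves": [[[0, 0, 25], [0, 0, 0], 40], [[0, 0, 48], [0, 0, 0], 40], [[0, 0, 60], [0, 0, 0], 40], [[0, 0, 60], [0, 0, 0], 40], [[0, 0, 60], [0, 0, 0], 5], [[0, 0, 60], [0, 0, 0], 5], [[0, 0, 60], [0, 0, 0], 5], [[0, 0, 60], [0, 0, 0], 5]], "grip_force": 70}}

```text
clock: 13.28
tcp_pos: [0.6082, -0.0352, 0.0632]
orientation: [0.001, 0.0, 1.0, 0.0]
wrist_force: [-0.9, 2.3, 1.5]
finger_gap: 0.0175
grip_force: 68.5
```

{"name": "step_arm", "arguments": {"moves": [[[0, 0, 0], [0, 0, 0], 5], [[0, 0, 0], [0, 0, 0], 5], [[0, 0, 0], [0, 0, 0], 5], [[0, 0, 0], [0, 0, 0], 5]]}}

```text
clock: 13.62
tcp_pos: [0.6083, -0.0352, 0.0631]
orientation: [0.001, 0.0, 1.0, 0.0]
wrist_force: [-0.9, 1.9, 5.2]
finger_gap: 0.0172
grip_force: 69.0
```

{"name": "step_arm", "arguments": {"moves": [[[0, 0, -15], [0, 0, 0], 5], [[0, 0, -35], [0, 0, 0], 5], [[0, 0, -60], [0, 0, 0], 5], [[0, 0, -85], [0, 0, 0], 5], [[0, 0, -105], [0, 0, 0], 5], [[3, 15, -105], [0, 0, 0], 5], [[8, 40, -105], [0, 0, 0], 5], [[12, 65, -105], [0, 0, 0], 5]]}}

```text
clock: 14.28
tcp_pos: [0.5944, 0.03, 0.1657]
orientation: [-0.001, 0.002, 1.0, 0.0]
wrist_force: [0.8, -0.2, -3.2]
finger_gap: 0.0177
grip_force: 68.7
```

{"name": "step_arm", "arguments": {"moves": [[[5, 25, 0], [0, 0, 0], 5], [[10, 50, 0], [0, 0, 0], 5], [[14, 70, 0], [0, 0, 0], 5], [[15, 80, 0], [0, 0, 0], 5], [[15, 80, 0], [0, 0, 0], 5], [[15, 80, 0], [0, 0, 0], 5], [[15, 80, 0], [0, 0, 0], 5]]}}

```text
clock: 14.87
tcp_pos: [0.5803, 0.109, 0.1661]
orientation: [-0.0, 0.001, 1.0, -0.0]
wrist_force: [-0.2, 0.7, -3.4]
finger_gap: 0.0175
grip_force: 68.7
```

```bash
python3 - <<'E'
from h import *
s=imaging.read_camera("side"); st=telemetry.get_state(); x,y,z=st["tcp_pos"]; print(x,y,z,st["wrist_force"],st["finger_gap"])
overlay("side",s,[(x-.001,y,z-.063,.060),(.5797,.110,.034,.06),(.5797,.11,0,.060)],(240,80,350,220),4.2,"pics/s7.png")
E
```

```text
0.5804415830943225 0.1086857920485215 0.16626041196003183 [ 0.11412635 -0.29456096 -3.263133  ] 0.01713183895270956
```

View pics/s7.png

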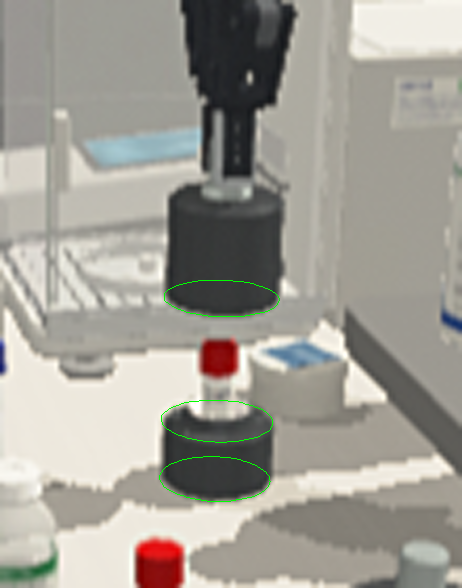

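Lid (crop 226,250) hangs level and is centred within a millimetre above the pot (219,450), whose tube is upright. Lowering.

{"name": "step_arm", "arguments": {"moves": [[[1, 1, 12], [0, 0, 0], 5], [[1, 1, 25], [0, 0, 0], 5], [[1, 1, 36], [0, 0, 0], 5], [[1, 1, 45], [0, 0, 0], 5], [[1, 1, 52], [0, 0, 0], 5], [[1, 1, 59], [0, 0, 0], 5], [[1, 1, 65], [0, 0, 0], 5], [[1, 1, 65], [0, 0, 0], 5]]}}

```text
clock: 15.58
tcp_pos: [0.5786, 0.1105, 0.1003]
orientation: [-0.001, 0.0, 1.0, -0.0]
wrist_force: [-1.1, -0.4, -3.5]
finger_gap: 0.0174
grip_force: 68.7
```

{"name": "step_arm", "arguments": {"moves": [[[0, 0, 1], [0, 0, 0], 5], [[0, 0, 2], [0, 0, 0], 5], [[0, 0, 3], [0, 0, 0], 5], [[0, 0, 4], [0, 0, 0], 5], [[0, 0, 4], [0, 0, 0], 5]]}}

```text
clock: 16.0
tcp_pos: [0.5794, 0.1108, 0.0978]
orientation: [0.0, 0.0, 1.0, 0.0]
wrist_force: [-0.4, -0.1, -3.2]
finger_gap: 0.0176
grip_force: 68.7
```

{"name": "step_arm", "arguments": {"moves": [[[0, 0, 1], [0, 0, 0], 5], [[0, 0, 2], [0, 0, 0], 5], [[0, 0, 2], [0, 0, 0], 5], [[0, 0, 2], [0, 0, 0], 5]]}}

```text
clock: 16.33
tcp_pos: [0.5798, 0.1109, 0.0971]
orientation: [0.001, 0.0, 1.0, 0.0]
wrist_force: [-2.0, 0.8, 7.4]
finger_gap: 0.0178
grip_force: 69.7
```

Seated at the expected height (0.097) with 7 N. Releasing, then on to the large lid.

{"name": "step_arm", "arguments": {"moves": [[[0, 0, -1], [0, 0, 0], 40], [[0, 0, -1], [0, 0, 0], 40], [[0, 0, -1], [0, 0, 0], 40], [[0, 0, -1], [0, 0, 0], 40], [[0, 0, -30], [0, 0, 0], 40], [[0, 0, -55], [0, 0, 0], 40], [[-1, -30, -60], [0, 0, 0], 40], [[-3, -70, -60], [0, 0, 0], 40]]}}

```text
clock: 17.0
tcp_pos: [0.584, 0.0423, 0.1584]
orientation: [0.003, -0.002, 1.0, 0.0]
wrist_force: [0.9, 0.2, -0.9]
finger_gap: 0.0397
grip_force: 0.0
```

{"name": "step_arm", "arguments": {"moves": [[[-2, -40, 0], [0, 0, 0], 40], [[-4, -80, 0], [0, 0, 0], 40], [[-6, -120, 0], [0, 0, 0], 40], [[-8, -160, 0], [0, 0, 0], 40], [[-10, -195, 0], [0, 0, 0], 40], [[-10, -201, 20], [0, 0, 0], 40], [[-10, -201, 35], [0, 0, 0], 40], [[-10, -201, 35], [0, 0, 0], 40]]}}

```text
clock: 17.67
tcp_pos: [0.59, -0.161, 0.1171]
orientation: [-0.003, 0.002, 1.0, 0.001]
wrist_force: [-0.7, 0.2, -0.8]
finger_gap: 0.04
grip_force: 0.0
```

{"name": "step_arm", "arguments": {"moves": [[[0, 0, 0], [0, 0, 0], 40], [[0, 0, 0], [0, 0, 0], 40]]}}

```text
clock: 17.83
tcp_pos: [0.5924, -0.16, 0.1213]
orientation: [0.0, 0.0, 1.0, 0.0]
wrist_force: [-0.4, 0.3, 0.9]
finger_gap: 0.04
grip_force: 0.0
```

```bash
python3 - <<'E'
from h import *
s=imaging.read_camera("side"); st=telemetry.get_state(); x,y,z=st["tcp_pos"]; print(x,y,z)
overlay("side",s,[(.5925,-.16,.085,.02),(.580,.1105,.118,.02),(.580,.1105,.034,.06)],(250,110,420,260),4.2,"pics/s8.png")
E
```

```text
0.5927321107145084 -0.15995296003604367 0.12173969469658323
```

View pics/s8.png

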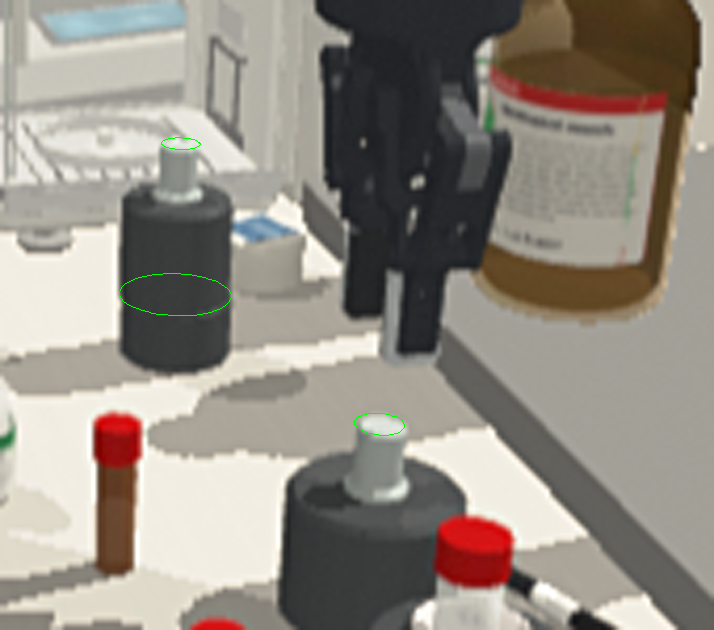

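Small lid is fully down (knob top at (180,144) matches the closed outline), and the gripper is over the large knob (380,425). Gripping.

{"name": "step_arm", "arguments": {"moves": [[[0, 0, 25], [0, 0, 0], 40], [[0, 0, 48], [0, 0, 0], 40], [[0, 0, 59], [0, 0, 0], 40], [[0, 0, 59], [0, 0, 0], 40], [[0, 0, 59], [0, 0, 0], 5], [[0, 0, 59], [0, 0, 0], 5], [[0, 0, 59], [0, 0, 0], 5], [[0, 0, 59], [0, 0, 0], 5]], "grip_force": 80}}

```text
clock: 18.55
tcp_pos: [0.5931, -0.1608, 0.0633]
orientation: [0.001, 0.0, 1.0, -0.0]
wrist_force: [-0.7, -0.3, 3.1]
finger_gap: 0.0174
grip_force: 78.3
```

{"name": "step_arm", "arguments": {"moves": [[[0, 0, 0], [0, 0, 0], 5], [[0, 0, 0], [0, 0, 0], 5], [[0, 0, 0], [0, 0, 0], 5], [[0, 0, 0], [0, 0, 0], 5]]}}

```text
clock: 18.88
tcp_pos: [0.5931, -0.1608, 0.0632]
orientation: [0.001, 0.0, 1.0, -0.0]
wrist_force: [-0.4, -0.4, 5.0]
finger_gap: 0.0172
grip_force: 78.6
```

{"name": "step_arm", "arguments": {"moves": [[[0, 0, -12], [0, 0, 0], 5], [[0, 0, -30], [0, 0, 0], 5], [[0, 0, -55], [0, 0, 0], 5], [[0, 0, -80], [0, 0, 0], 5], [[0, 0, -105], [0, 0, 0], 5], [[0, 0, -118], [0, 0, 0], 5], [[0, 0, -118], [0, 0, 0], 5], [[0, -20, -118], [0, 0, 0], 5]]}}

```text
clock: 19.55
tcp_pos: [0.5917, -0.1769, 0.1792]
orientation: [-0.0, -0.001, 1.0, 0.002]
wrist_force: [-1.3, -0.3, -8.9]
finger_gap: 0.0175
grip_force: 79.1
```

{"name": "step_arm", "arguments": {"moves": [[[1, -25, 0], [0, 0, 0], 5], [[2, -50, 0], [0, 0, 0], 5], [[2, -70, 0], [0, 0, 0], 5], [[2, -83, 0], [0, 0, 0], 5], [[2, -86, 0], [0, 0, 0], 5], [[2, -86, 0], [0, 0, 0], 5], [[2, -86, 0], [0, 0, 0], 5]]}}

```text
clock: 20.13
tcp_pos: [0.5895, -0.2653, 0.1785]
orientation: [-0.001, 0.0, 1.0, 0.001]
wrist_force: [0.7, -0.2, -8.6]
finger_gap: 0.0172
grip_force: 79.2
```

```bash
python3 - <<'E'
from h import *
s=imaging.read_camera("side"); st=telemetry.get_state(); x,y,z=st["tcp_pos"]; print(x,y,z,st["wrist_force"],st["finger_gap"])
overlay("side",s,[(x,y,z-.063,.074),(.590,-.267,.048,.074),(.590,-.267,0,.074)],(290,150,440,310),3.7,"pics/s9.png")
E
```

```text
0.5896617459066179 -0.26500630423195365 0.17886780530342158 [ 0.80342521  0.85322328 -6.60764743] 0.017421434559464533
```

View pics/s9.png

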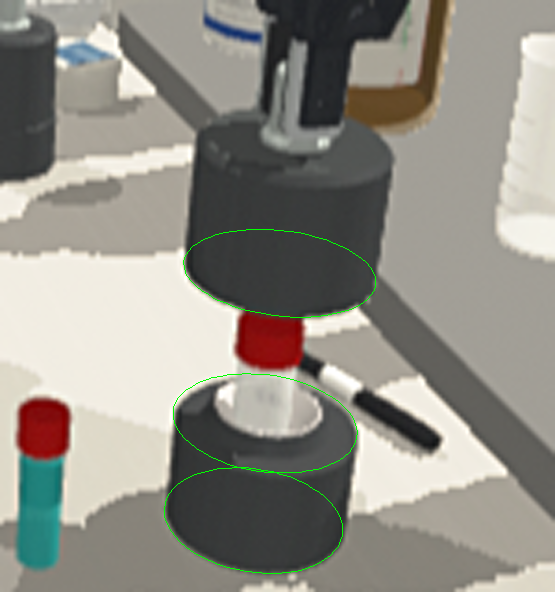

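Lid hangs level above the pot (crop (285,210) over (262,420)), needing about -2 mm y. Lowering.

{"name": "step_arm", "arguments": {"moves": [[[-1, -2, 10], [0, 0, 0], 5], [[-1, -2, 22], [0, 0, 0], 5], [[-1, -2, 33], [0, 0, 0], 5], [[-1, -2, 43], [0, 0, 0], 5], [[-1, -2, 51], [0, 0, 0], 5], [[-1, -2, 58], [0, 0, 0], 5], [[-1, -2, 63], [0, 0, 0], 5], [[-1, -2, 63], [0, 0, 0], 5]]}}

```text
clock: 20.85
tcp_pos: [0.5904, -0.2679, 0.1152]
orientation: [-0.001, 0.0, 1.0, 0.001]
wrist_force: [-1.2, 0.2, -7.4]
finger_gap: 0.0172
grip_force: 79.4
```

{"name": "step_arm", "arguments": {"moves": [[[0, 0, 1], [0, 0, 0], 5], [[0, 0, 2], [0, 0, 0], 5], [[0, 0, 3], [0, 0, 0], 5], [[0, 0, 4], [0, 0, 0], 5], [[0, 0, 4], [0, 0, 0], 5]]}}

```text
clock: 21.27
tcp_pos: [0.5911, -0.2684, 0.1129]
orientation: [0.0, 0.0, 1.0, -0.0]
wrist_force: [-0.7, 0.4, -7.3]
finger_gap: 0.0176
grip_force: 79.4
```

{"name": "step_arm", "arguments": {"moves": [[[0, 0, 1], [0, 0, 0], 5], [[0, 0, 2], [0, 0, 0], 5], [[0, 0, 3], [0, 0, 0], 5], [[0, 0, 3], [0, 0, 0], 5]]}}

```text
clock: 21.6
tcp_pos: [0.5912, -0.2687, 0.1113]
orientation: [0.001, 0.0, 1.0, -0.001]
wrist_force: [-4.4, 1.1, 3.1]
finger_gap: 0.0173
grip_force: 80.6
```

Seated at the expected height (0.111). Releasing and retreating upward.

{"name": "step_arm", "arguments": {"moves": [[[0, 0, -1], [0, 0, 0], 40], [[0, 0, -1], [0, 0, 0], 40], [[0, 0, -1], [0, 0, 0], 40], [[0, 0, -1], [0, 0, 0], 40], [[0, 0, -25], [0, 0, 0], 40], [[0, 0, -50], [0, 0, 0], 40], [[0, 0, -80], [0, 0, 0], 40], [[0, 0, -100], [0, 0, 0], 40]]}}

```text
clock: 22.27
tcp_pos: [0.5917, -0.2687, 0.2124]
orientation: [0.001, 0.0, 1.0, -0.001]
wrist_force: [1.0, 0.2, 0.4]
finger_gap: 0.0398
grip_force: 0.0
```

{"name": "step_arm", "arguments": {"moves": [[[40, 0, 0], [0, 0, 0], 40], [[80, 0, 0], [0, 0, 0], 40], [[120, 0, 0], [0, 0, 0], 40], [[120, 0, 0], [0, 0, 0], 40], [[120, 0, 0], [0, 0, 0], 40], [[120, 0, 0], [0, 0, 0], 40]]}}

```text
clock: 22.77
tcp_pos: [0.4716, -0.2688, 0.2104]
orientation: [0.001, 0.001, 1.0, -0.001]
wrist_force: [0.2, -0.1, 0.6]
finger_gap: 0.0404
grip_force: 0.0
```

```bash
python3 - <<'E'
from h import *
s=imaging.read_camera("side"); st=telemetry.get_state(); print(st["clock"],st["tcp_pos"])
overlay("side",s,[(.591,-.268,.133,.02),(.591,-.268,.105,.074),(.580,.1105,.118,.02)],(180,110,440,310),3,"pics/s10.png")
E
```

```text
22.8167 [ 0.47221522 -0.26890027  0.21037285]
```

View pics/s10.png

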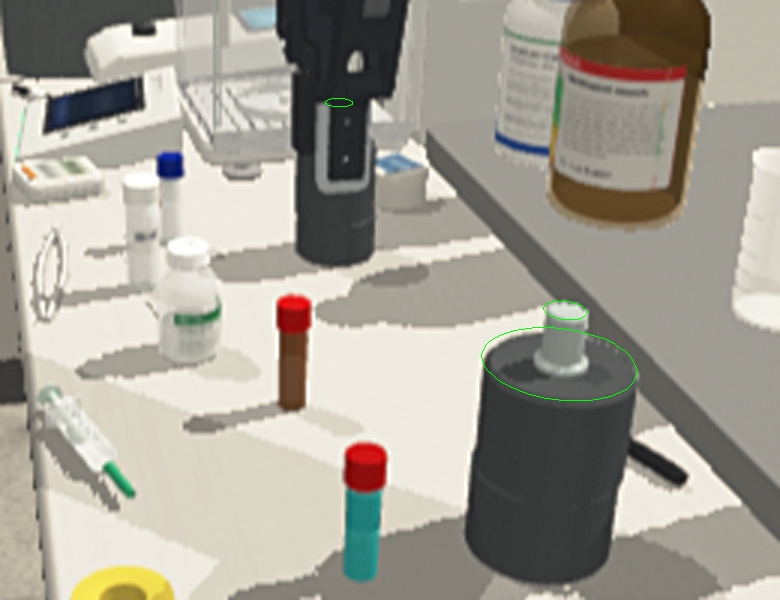

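Both lids are fully down: the large lid's knob (566,310) matches the closed outline, and the small pot is closed at (335,210). The bystanders and look-alikes stand where they were, and the gripper is clear of everything.

```bash
python3 -c "
from workcell import env
print(env.hand_in())"
```

```text
the job is handed in; nothing more can be done
None
```

Both red-capped tubes are upright in their lead pots with each pot's own lid fully down, the other tubes and the vial were left where they stood, and the job was handed in at about 23 s.

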